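# Load the cell tester and hold its selector at the third click

## Robot

A 7-joint arm with a two-finger parallel gripper is mounted at the origin on the work surface. World frame = base frame: x ahead of the robot, y to its left, z up, the work surface at z = 0. Lengths are in m, angles in rad, forces in N, time in s.
With the tool pointing down it reaches from about 0.425 to 0.825 m from the base axis. Payload 3.6 kg.
Tool frame: the origin (TCP) lies where the fingers leave the gripper's body, on its centre line; the fingertips stand 73 mm ahead of it and the grasp point (between the pads) lies 54 mm ahead of it; z points along the fingers, y is the line along which they close (so a half turn about z gives the same grasp; the last joint's range is limited). The gripper opens to 85 mm and grips with 20 to 120 N. Pads are 22 mm wide; open, the fingers measure 114 mm over their backs; the gripper's body (76 mm by 85 mm) begins 54 mm behind the grasp point. The pads swing forward as they close: fully open they stand 13 mm farther back than shut.
Start: joints at [1.256, 0.615, -0.013, 1.423, 0.008, 1.103, -0.04], TCP at [0.185, -0.623, 0.304] pointing down, gripper open.
Joint ranges: [-3.12, 3.12], [-0.3, 2.06], [-1.34, 1.32], [0.26, 2.42], [-1.36, 4.5], [0.01, 1.98], [-2.84, 2.84]. Speed limits (rad/s): [2.79, 2.79, 3.14, 3.14, 3.14, 3.14, 3.14].

## Interface

Orientations are given as a unit quaternion [x, y, z, w].
In Python, from station import arm, snapshot, camera_info, ticket gives the robot as it stands. Calls block until the motion is done:
- arm.movep(position, orientation): joint-space move of the TCP to a pose.
- arm.line_to(position, velocity=0.15, ori=None): straight line of the TCP; ori=None keeps the orientation; velocity is the mean speed in m/s.
- arm.move_j(angles): joint-space move.
- arm.move_gripper(opening, effort=None): opening from 0.0 (shut) to 1.0 (fully open); effort is the grip in N (None keeps the last); returns when the fingers have stopped.
- arm.pause(seconds).
- arm.ik(position, orientation): joint angles nearest the present ones, or None.
- snapshot(name): name is "scene" or "side" or "wrist"; returns the picture (400x640x3 uint8, blue, green, red); there is no depth.
- camera_info(name): a dict with "fx", "fy", "cx", "cy" (pixels), "R" (3x3) and "t" (3): a world point X has camera coordinates R X + t; the wrist camera has in their place "T_tool_cam" (4x4, takes a point from camera to tool coordinates, whose origin is the TCP and whose axes are the flange's). Camera axes: x right, y down, z forward; pixel columns grow to the right and rows downward; lengths in m; the calibration is good to about 2 mm. A picture is of the moment at which its call begins: read the wrist's pose just before it. camera_info takes no time and is no camera call.
A pose or a line that the arm cannot do raises arm.MotionError and nothing moves.
- ticket.finish_job(): hands the job in; it is judged then, once.
Readings, each from a call of its own:
- arm.read_time(): time.
- arm.read_joint_positions(): joint angles.
- arm.read_dq(): joint speeds.
- arm.read_effort(): joint torques, N m.
- arm.read_tool_pos(): TCP position.
- arm.read_eef_rot(): TCP orientation.
- arm.read_ft_force(): force on the tool from outside, world axes, zero at the start.
- arm.read_wrist_torque(): the same for the moment, N m.
- arm.read_opening(): opening from 0.0 (shut) to 1.0 (fully open).
- arm.read_finger_force(): force on a finger pad.
Only numpy, scipy, OpenCV 4.12 (cv2) and the standard library are available. Lean on these libraries where they do the work, as an engineer would, in place of code of your own. Each camera call takes 0.05 s, during which the arm holds its last target. There are 200 camera calls.

## Task

Take the two green cells from the blue holder one at a time and put them in the two bores of the grey cell tester, button end up and fully home; leave the old orange cell in its place and do not disturb the other things. Then, with both cells in, turn the red selector knob clockwise from its rest, counting the clicks, to the third stop (the big orange dot) without going on towards the fourth. The knob springs back when let go, so finish while gripping it and holding it still at the third stop.

Things in the scene. Friction and masses are not known exactly. Their poses are not given: they have to be found in the camera images.
- tester: Cell tester: a fixed grey box 150 (x) x 220 (y) x 45 mm high, origin at the centre of its underside on the table, z up. Its top face carries, towards its own -y side, two round bores (green collars) and, towards its own +y side, the red selector knob on a black dial. The front (blue strip) faces its own -x.
- tester_hole0 (a point): Centre of the mouth of the first bore, in the tester's top face 45 mm above the table, at (-27, -60) mm in the tester's frame. The bore is 21.5 mm wide with a 2.5 mm chamfer and a flat floor 32 mm down; a seated cell sticks out 33 mm above the top face.
- tester_hole1 (a point): The same for the second bore, at (+27, -60) mm in the tester's frame.
- selector (a joint): Knob angle in rad: 0 at rest, growing clockwise seen from above. Click stops every 25 deg: 0.436, 0.873, 1.309 (third), 1.745 (fourth, end of travel). A spring pushes it back to 0 all the way: 0.09 N m at rest, 0.18 at stop 3; the clicks add a ripple of about +-0.06 N m (stiffer just after a stop, easing before the next). Let go, it springs back to 0.
- knob_grip (a point): Grip point on the knob's vertical axis, 77 mm above the table, at (0, +55) mm in the tester's frame; turns with the knob. Knob: red bar 48 long (own x) x 14 thick (own y), top 89 mm above the table, on a black disc 54 mm wide. White line on its -x half points along the tester's -x at rest. Dial dots of stops 0 to 4 lie 40 mm from the axis: stop 3 big and orange.
- rack: Blue fixed holder block 50 (x) x 150 (y) x 22 mm high, origin at the centre of its underside. Three round bores 20.5 mm wide and 16 mm deep in a row along its y, 48 mm apart, each holding one cell upright. Its two long sides (own +x and -x) are free for the fingers.
- cell_a: Green-wrapped round battery cell, 18.5 mm diameter, 65 mm long, about 46 g, positive end (small steel button 9 mm wide) up. Origin at the centre of its underside (the negative end), z along the cell to the button. Starts upright in the rack, its underside 6 mm above the table.
- cell_b: The second green cell, the same as the first.
- cell_old: Orange-wrapped old cell of the same size, also standing in the rack. It stays there.
- multimeter: Orange handheld multimeter lying flat on the table, 165 x 80 x 40 mm, origin at the centre of its underside. Bystander.
- screwdriver: Screwdriver lying on the table, 170 mm long. Bystander.
- reel: Aluminium reel standing on its flange, 60 mm diameter, 42 mm high. Bystander.
- cleaner: Upright spray can, 52 mm diameter, 150 mm high, origin at the centre of its underside. Bystander.
- pencil_case: Blue flat case, 80 x 210 x 35 mm, lying on the table. Bystander.

How it is judged:
On the way, in this order (a step that is already met when the one before it is completed fails the run):
1. one green cell is fully home in a bore and let go, the knob still at rest (((z of cell_a in the frame of tester_hole0 below -0.029 m and horizontal distance between cell_a and tester_hole0 below 0.005 m and angle between cell_a's own z axis and vertical below 0.15 rad and contact force between the fingers and cell_a below 0.2 N) or (z of cell_a in the frame of tester_hole1 below -0.029 m and horizontal distance between cell_a and tester_hole1 below 0.005 m and angle between cell_a's own z axis and vertical below 0.15 rad and contact force between the fingers and cell_a below 0.2 N) or (z of cell_b in the frame of tester_hole0 below -0.029 m and horizontal distance between cell_b and tester_hole0 below 0.005 m and angle between cell_b's own z axis and vertical below 0.15 rad and contact force between the fingers and cell_b below 0.2 N) or (z of cell_b in the frame of tester_hole1 below -0.029 m and horizontal distance between cell_b and tester_hole1 below 0.005 m and angle between cell_b's own z axis and vertical below 0.15 rad and contact force between the fingers and cell_b below 0.2 N)) and value of joint selector below 0.15 rad), for 0.1 s.
2. both green cells are fully home, one in each bore, and let go, the knob still at rest ((((z of cell_a in the frame of tester_hole0 below -0.029 m and horizontal distance between cell_a and tester_hole0 below 0.005 m and angle between cell_a's own z axis and vertical below 0.15 rad and contact force between the fingers and cell_a below 0.2 N) and (z of cell_b in the frame of tester_hole1 below -0.029 m and horizontal distance between cell_b and tester_hole1 below 0.005 m and angle between cell_b's own z axis and vertical below 0.15 rad and contact force between the fingers and cell_b below 0.2 N)) or ((z of cell_a in the frame of tester_hole1 below -0.029 m and horizontal distance between cell_a and tester_hole1 below 0.005 m and angle between cell_a's own z axis and vertical below 0.15 rad and contact force between the fingers and cell_a below 0.2 N) and (z of cell_b in the frame of tester_hole0 below -0.029 m and horizontal distance between cell_b and tester_hole0 below 0.005 m and angle between cell_b's own z axis and vertical below 0.15 rad and contact force between the fingers and cell_b below 0.2 N))) and value of joint selector below 0.15 rad), for 0.2 s.
3. the fingers have the knob at the third stop (value of joint selector between 1.199 and 1.419 rad and contact force between the fingers and selector above 1 N), for 0.3 s.
At the end, for the whole second after the job is handed in: Both green cells stand fully home in the two bores, one in each (underside at least 29 mm below the mouth, within 5 mm of its centre, button up within 0.15 rad), not touched by the fingers; the fingers hold the knob (over 1 N) at the third stop, 1.309 rad +-0.11 rad, at rest (all of step 3 and (((z of cell_a in the frame of tester_hole0 below -0.029 m and horizontal distance between cell_a and tester_hole0 below 0.005 m and angle between cell_a's own z axis and vertical below 0.15 rad and contact force between the fingers and cell_a below 0.2 N) and (z of cell_b in the frame of tester_hole1 below -0.029 m and horizontal distance between cell_b and tester_hole1 below 0.005 m and angle between cell_b's own z axis and vertical below 0.15 rad and contact force between the fingers and cell_b below 0.2 N)) or ((z of cell_a in the frame of tester_hole1 below -0.029 m and horizontal distance between cell_a and tester_hole1 below 0.005 m and angle between cell_a's own z axis and vertical below 0.15 rad and contact force between the fingers and cell_a below 0.2 N) and (z of cell_b in the frame of tester_hole0 below -0.029 m and horizontal distance between cell_b and tester_hole0 below 0.005 m and angle between cell_b's own z axis and vertical below 0.15 rad and contact force between the fingers and cell_b below 0.2 N))) and velocity of joint selector between -0.1 and 0.1 rad/s); the arm keeps its last pose, push and grip.
It fails at once if the knob is turned before both cells are home (value of joint selector above 0.3 rad and not (((z of cell_a in the frame of tester_hole0 below -0.029 m and horizontal distance between cell_a and tester_hole0 below 0.005 m and angle between cell_a's own z axis and vertical below 0.15 rad) and (z of cell_b in the frame of tester_hole1 below -0.029 m and horizontal distance between cell_b and tester_hole1 below 0.005 m and angle between cell_b's own z axis and vertical below 0.15 rad)) or ((z of cell_a in the frame of tester_hole1 below -0.029 m and horizontal distance between cell_a and tester_hole1 below 0.005 m and angle between cell_a's own z axis and vertical below 0.15 rad) and (z of cell_b in the frame of tester_hole0 below -0.029 m and horizontal distance between cell_b and tester_hole0 below 0.005 m and angle between cell_b's own z axis and vertical below 0.15 rad)))).
It fails at once if the knob is turned past the third stop towards the fourth (beyond 1.56 rad) (value of joint selector above 1.559 rad).
It fails at once if the old cell or another bystander is disturbed (moved over 25 mm) (distance of any of cell_old, multimeter, screwdriver, reel, cleaner, pencil_case from where it was at the start of the episode above 0.025 m).
It also fails if it takes over 61 s, if anything falls off the work surface, if the arm or the gripper's body presses on something with over 40 N, if the wrist force passes 120 N, or if a joint passes its speed limit or range.

## Working session

There is one attempt and no reset: what is moved stays moved. The work goes in short steps, each a Python script; the robot and the scene stay as the last script left them, time stands still between calls to the robot, and variables do not carry over. Pictures are saved under pics/ and viewed, at most 10 in all, crops included, and the job is handed in when it is done.

```bash
ls; mkdir -p pics
python3 - <<'E'
from station import arm, snapshot, camera_info
import cv2
for n in("scene","side"):
    cv2.imwrite(f"pics/{n}0.png",snapshot(n)); c=camera_info(n); print(n,{k:(v.tolist() if hasattr(v,'tolist') else v) for k,v in c.items()})
c=camera_info("wrist");print(c)
print(arm.read_tool_pos(),arm.read_eef_rot(),arm.read_time())
E
```

```text
pics
scene {'fx': 492.853159069831, 'fy': 492.853159069831, 'cx': 320.2998987600056, 'cy': 202.54711688536557, 'R': [[-0.46112281752421147, 0.8873226750612374, -0.0049211259588251705], [0.5826577232365153, 0.29860277945733293, -0.7558745647613735], [-0.6692351789254453, -0.3514183410445807, -0.6546979646112412]], 't': [0.22374738633582655, -0.2685075089137538, 1.8341727865350121]}
side {'fx': 374.14297455795884, 'fy': 374.14297455795884, 'cx': 326.34370085409273, 'cy': 204.55758798657033, 'R': [[-0.8861105767449371, -0.46318633968830886, -0.016323618070200975], [-0.2932932374105578, 0.587667247877051, -0.7540731281923835], [0.35886922781145403, -0.6634045677403488, -0.6565875850419741]], 't': [0.47785267322495617, 0.19460979657787597, 0.7580407747783969]}
{'fx': 276.3454780650879, 'fy': 276.3454780650879, 'cx': 318.50066809822596, 'cy': 201.75098536936707, 'T_tool_cam': array([[-1.92452087e-05, -9.63521321e-01, -2.67631582e-01,
         6.79109299e-02],
       [ 9.99999985e-01,  2.79734033e-05, -1.72618562e-04,
         6.30506526e-04],
       [ 1.73808231e-04, -2.67631582e-01,  9.63521306e-01,
        -6.97746504e-02],
       [ 0.00000000e+00,  0.00000000e+00,  0.00000000e+00,
         1.00000000e+00]])}
[ 0.18435869 -0.62275186  0.30284112] [ 9.89659966e-01  1.43428495e-01 -1.95268762e-04 -1.17507739e-03] 0.1
```

View pics/scene0.png

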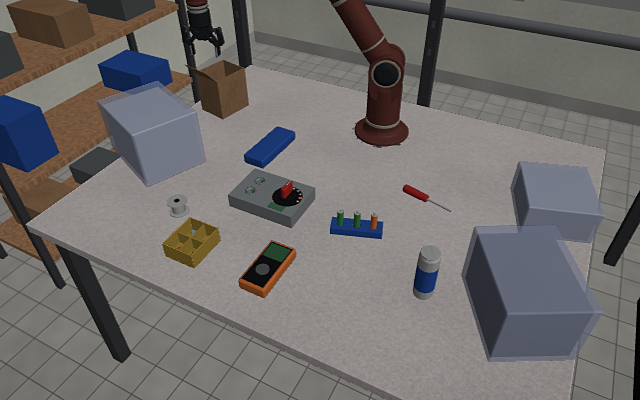

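View pics/side0.png

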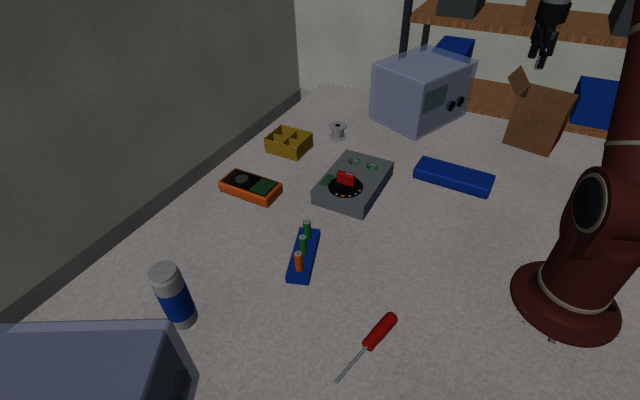

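The scene view shows the tester at about (272,195), bores at (261,180) and (250,190), knob at (288,190). The rack's green cells are at x=340 and 357, and the orange cell is at 374. The side view shows the bores at (355,161) and (373,166), green cell tops at (307,222) and (303,238), and the orange cell at (298,255).

```bash
cat > h.py <<'E'
from station import arm, snapshot, camera_info, ticket
import numpy as np, cv2
from scipy.spatial.transform import Rotation as Ro
def down(yaw):  # tool z down, tool x at angle yaw in world
    return (Ro.from_euler('z',yaw)*Ro.from_euler('x',np.pi)).as_quat()
def ext(name):
    c=camera_info(name)
    if name!="wrist": R=np.array(c["R"]);return c,R.T,-R.T@np.array(c["t"])
    Rt=Ro.from_quat(arm.read_eef_rot()).as_matrix();T=np.array(c["T_tool_cam"])
    return c,Rt@T[:3,:3],Rt@T[:3,3]+np.array(arm.read_tool_pos())
def cast(e,uv,z):
    c,R,o=e; d=R@np.array([(uv[0]-c["cx"])/c["fx"],(uv[1]-c["cy"])/c["fy"],1])
    return o+d*(z-o[2])/d[2]
def blobs(img,lo,hi,amin=20):
    m=cv2.inRange(cv2.cvtColor(img,cv2.COLOR_BGR2HSV),lo,hi)
    n,_,s,c=cv2.connectedComponentsWithStats(m)
    return [(int(s[i,4]),c[i].round(1).tolist(),s[i,:4].tolist()) for i in range(1,n) if s[i,4]>=amin]
E
python3 - <<'E'
from h import *
for n,P in {"scene":[((340,212),.071),((357,213),.071),((374,214),.071),((261,180),.045),((250,190),.045),((288,183),.089)],"side":[((307,222),.071),((303,238),.071),((298,255),.071),((355,161),.045),((373,166),.045),((345,174),.089)]}.items():
    e=ext(n)
    for uv,z in P: print(n,uv,cast(e,uv,z).round(3))
for x,y,z in [(.55,0,.4),(.6,.05,.35),(.6,-.1,.4)]:
    for yaw in np.arange(-3,3.2,.5): 
        q=arm.ik([x,y,z],down(yaw)); print(x,y,round(yaw,1),None if q is None else np.round(q,2))
E
```

```text
scene (340, 212) [0.549 0.096 0.071]
scene (357, 213) [0.531 0.14  0.071]
scene (374, 214) [0.513 0.184 0.071]
scene (261, 180) [ 0.501 -0.2    0.045]
scene (250, 190) [ 0.558 -0.204  0.045]
scene (288, 183) [ 0.522 -0.088  0.089]
side (307, 222) [0.537 0.095 0.071]
side (303, 238) [0.52  0.142 0.071]
side (298, 255) [0.505 0.188 0.071]
side (355, 161) [ 0.555 -0.208  0.045]
side (373, 166) [ 0.5   -0.207  0.045]
side (345, 174) [ 0.529 -0.085  0.089]
0.55 0 -3.0 [ 0.55  0.52 -0.96  1.54  0.43  1.31  1.25]
0.55 0 -2.5 [ 0.63  0.59 -1.15  1.54  0.54  1.37  1.64]
0.55 0 -2.0 [ 0.63  0.59 -1.15  1.54  0.54  1.37  2.14]
0.55 0 -1.5 [-0.7   0.58  1.14  1.58 -0.53  1.33 -2.56]
0.55 0 -1.0 [-0.01  0.38 -0.04  1.56  0.02  1.2  -2.63]
0.55 0 -0.5 [ 0.11  0.38 -0.23  1.56  0.09  1.21 -2.2 ]
0.55 0 0.0 [ 0.17  0.39 -0.32  1.56  0.13  1.21 -1.74]
0.55 0 0.5 [ 0.22  0.4  -0.39  1.55  0.16  1.22 -1.27]
0.55 0 1.0 [ 0.26  0.41 -0.46  1.55  0.19  1.23 -0.79]
0.55 0 1.5 [ 0.31  0.42 -0.54  1.55  0.22  1.23 -0.33]
0.55 0 2.0 [ 0.38  0.44 -0.64  1.55  0.27  1.25  0.12]
0.55 0 2.5 [ 0.44  0.46 -0.75  1.
[... 870 characters left out ...]
1.37  1.46]
0.6 -0.1 -2.5 [ 0.71  0.69 -1.15  1.38  0.63  1.46  1.81]
0.6 -0.1 -2.0 [ 0.71  0.69 -1.15  1.38  0.63  1.46  2.31]
0.6 -0.1 -1.5 [-0.03  0.49  0.27  1.4  -0.13  1.27 -2.82]
0.6 -0.1 -1.0 [ 0.05  0.48  0.12  1.4  -0.06  1.27 -2.39]
0.6 -0.1 -0.5 [ 0.14  0.48 -0.01  1.4   0.    1.27 -1.95]
0.6 -0.1 0.0 [ 0.23  0.48 -0.17  1.39  0.08  1.27 -1.51]
0.6 -0.1 0.5 [ 0.31  0.49 -0.3   1.39  0.15  1.28 -1.07]
0.6 -0.1 1.0 [ 0.38  0.5  -0.42  1.39  0.21  1.29 -0.62]
0.6 -0.1 1.5 [ 0.43  0.52 -0.52  1.39  0.26  1.3  -0.17]
0.6 -0.1 2.0 [ 0.49  0.54 -0.62  1.38  0.31  1.32  0.29]
0.6 -0.1 2.5 [ 0.53  0.56 -0.71  1.38  0.36  1.34  0.74]
0.6 -0.1 3.0 [ 0.57  0.57 -0.78  1.38  0.4   1.35  1.21]
```

Run:
```python
from h import *
arm.movep([.53,-.15,.30],down(np.pi)); 
e=ext("wrist"); im=snapshot("wrist"); cv2.imwrite("pics/w1.png",im); np.savez("w1.npz",R=e[1],o=e[2])
print(arm.read_time(),arm.read_joint_positions().round(2))
arm.movep([.53,.14,.28],down(np.deg2rad(112)))
e=ext("wrist"); im=snapshot("wrist"); cv2.imwrite("pics/w2.png",im); np.savez("w2.npz",R=e[1],o=e[2])
print(arm.read_time(),arm.read_joint_positions().round(2))
```

```text
2.25 [ 0.73  0.57 -0.78  1.71  0.45  1.06  1.37]
3.6833 [ 0.    0.52 -0.46  1.74  0.27  0.94 -0.18]
```

View pics/w1.png

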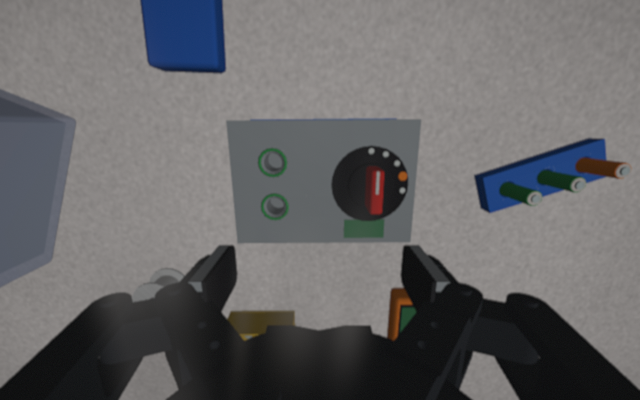

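View pics/w2.png

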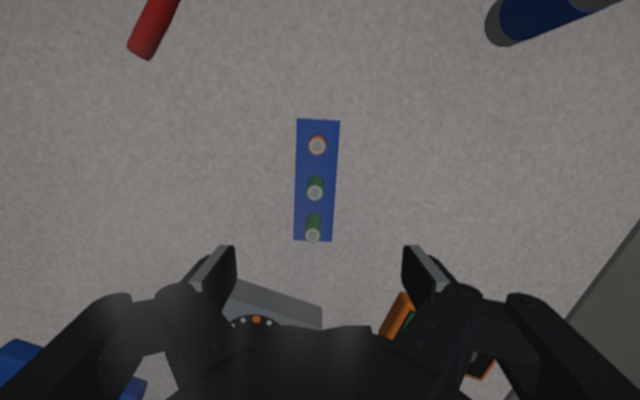

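The w1 view shows bore collars at (272,162) and (274,207), with the knob centred near (372,185) and its white line towards the top, which is the tester's -x. The w2 view shows cell tops at (312,235) green, (315,192) green and (317,146) orange.

Run:
```python
from h import *
c=camera_info("wrist")
d=np.load("w1.npz");e=(c,d["R"],d["o"]);im=cv2.imread("pics/w1.png")
for a in blobs(im,(45,60,40),(85,255,255),15): print("green",a,cast(e,a[1],.045).round(4))
m=cv2.inRange(cv2.cvtColor(im,cv2.COLOR_BGR2HSV),(45,60,40),(85,255,255))
for x0,y0 in((272,162),(274,207)):
    s=m[y0-20:y0+20,x0-20:x0+20]; p=cv2.findNonZero(s); (x,y),r=cv2.minEnclosingCircle(p); print((x+x0-20,y+y0-20),r,cast(e,(x+x0-20,y+y0-20),.045).round(4))
for lo,hi in(((0,120,60),(6,255,255)),((172,120,60),(180,255,255))):
    for a in blobs(im,lo,hi,40): print("red",a,cast(e,a[1],.089).round(4))
for uv in((228,121),(420,121),(411,242),(238,242)): print(cast(e,uv,.045).round(4))
d=np.load("w2.npz");e2=(c,d["R"],d["o"]);im=cv2.imread("pics/w2.png")
hsv=cv2.cvtColor(im,cv2.COLOR_BGR2HSV)
for x0,y0 in((317,146),(315,192),(312,235)):
    s=hsv[y0-13:y0+13,x0-13:x0+13]; m=((s[...,1]<70)&(s[...,2]>100)).astype(np.uint8); (x,y),r=cv2.minEnclosingCircle(cv2.findNonZero(m)); M=cv2.moments(m,True)
    u=(x+x0-13,y+y0-13); u2=(M['m10']/M['m00']+x0-13,M['m01']/M['m00']+y0-13); print(np.round(u,1),round(r,1),np.round(u2,1),cast(e2,u,.070).round(4),cast(e2,u2,.070).round(4))
```

```text
green (257, [272.3, 162.0], [258, 148, 29, 29]) [ 0.5039 -0.2062  0.045 ]
green (451, [555.9, 179.4], [538, 171, 41, 20]) [0.5255 0.1307 0.045 ]
green (368, [515.4, 191.7], [500, 183, 34, 21]) [0.5404 0.0853 0.045 ]
green (224, [274.5, 206.4], [261, 193, 28, 27]) [ 0.5582 -0.2061  0.045 ]
green (661, [363.5, 228.1], [344, 219, 40, 18]) [ 0.5868 -0.096   0.045 ]
green (245, [406.2, 316.1], [400, 307, 16, 25]) [ 0.716  -0.0319  0.045 ]
(272.09090995788574, 162.31818199157715) 14.737820625305176 [ 0.5043 -0.2065  0.045 ]
(274.39795875549316, 206.4591827392578) 13.837414741516113 [ 0.5582 -0.2062  0.045 ]
red (624, [375.0, 191.1], [367, 167, 18, 48]) [ 0.5288 -0.0932  0.089 ]
[ 0.4576 -0.254   0.045 ]
[ 0.4582 -0.0375  0.045 ]
[ 0.6057 -0.0349  0.045 ]
[ 0.6052 -0.2546  0.045 ]
[316.7 146.3] 8.2 [316.7 146.3] [0.5114 0.1814 0.07  ] [0.5114 0.1813 0.07  ]
[314.4 192.4] 7.4 [314.4 192.4] [0.5267 0.1367 0.07  ] [0.5267 0.1367 0.07  ]
[311.5 242. ] 13.5 [311.6 239.8] [0.5444 0.0836 0.07  ] [0.5436 0.086  0.07  ]
```

```bash
cat >> h.py <<'E'
def top(im,e,xy,z,hw=18):
    c,R,o=e; p=R.T@(np.array([*xy,z])-o); u=np.array([c["cx"]+c["fx"]*p[0]/p[2],c["cy"]+c["fy"]*p[1]/p[2]]); x0,y0=(u-hw).round().astype(int)
    s=cv2.cvtColor(im[y0:y0+2*hw,x0:x0+2*hw],cv2.COLOR_BGR2HSV)
    n,l,st,ce=cv2.connectedComponentsWithStats(((s[...,1]<60)&(s[...,2]>120)).astype(np.uint8))
    i=1+np.argmax(st[1:,4]); v=ce[i]+[x0,y0]
    return u.round(1),v.round(1),st[i].tolist(),cast(e,v,z).round(4)
E
python3 - <<'E'
from h import *
arm.movep([.5423,.0913,.20],down(np.deg2rad(109)))
e=ext("wrist"); im=snapshot("wrist"); cv2.imwrite("pics/w3.png",im)
for xy in((.5423,.0913),(.5267,.1367)): print(top(im,e,xy,.07))
print(arm.read_tool_pos(),arm.read_time())
E
```

```text
(array([317.9, 216.5]), array([317.6, 230.9]), [0, 30, 36, 6, 185], array([0.5459, 0.0801, 0.07  ]))
(array([317.8, 152.8]), array([318.2, 152.6]), [9, 9, 19, 19, 116], array([0.5269, 0.1369, 0.07  ]))
[0.54310003 0.09276848 0.20140777] 4.2
```

View pics/w3.png

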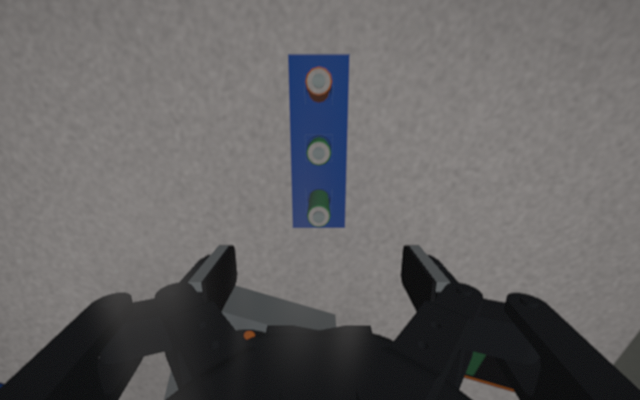

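w3 shows cell_a's top at (318,216) and cell_b's at (318,153), both within 1 mm of my prediction. I'll grasp cell_a and carry it above bore 0.

```bash
cat >> h.py <<'E'
def st(t=""): print(t,arm.read_tool_pos().round(4),"f",np.round(arm.read_ft_force(),1),"op",round(arm.read_opening(),3),"ff",np.round(arm.read_finger_force(),1),"t",round(arm.read_time(),2))
def pick(x,y,yaw):
    q=down(yaw); arm.movep([x,y,.20],q); arm.line_to([x,y,.114],.12); arm.pause(.15); st("at")
    arm.move_gripper(0.0,40); st("grip"); arm.line_to([x,y,.25],.2); st("up")
E
python3 - <<'E'
from h import *
pick(.5423,.0914,np.deg2rad(109))
arm.movep([.5039,-.2062,.25],down(np.pi)); arm.line_to([.5039,-.2062,.170],.15); arm.pause(.2); st("hover")
e=ext("wrist");cv2.imwrite("pics/w4.png",snapshot("wrist")); np.savez("w4.npz",R=e[1],o=e[2]); print(Ro.from_quat(arm.read_eef_rot()).as_matrix().round(4))
E
```

```text
at [0.5428 0.0915 0.1149] f [-0.1  0.6  0.5] op 0.997 ff 0.0 t 5.47
grip [0.5423 0.0914 0.1141] f [-0.1  0.2  1.1] op 0.2 ff 39.0 t 6.09
up [0.5415 0.091  0.2489] f [-0.2  1.  -0.9] op 0.205 ff 39.3 t 6.92
hover [ 0.5045 -0.2062  0.1711] f [-0.1  0.2 -1.4] op 0.203 ff 39.2 t 9.2
[[-1.0e+00  1.0e-04  1.8e-03]
 [ 1.0e-04  1.0e+00 -7.0e-04]
 [-1.8e-03 -7.0e-04 -1.0e+00]]
```

View pics/w4.png

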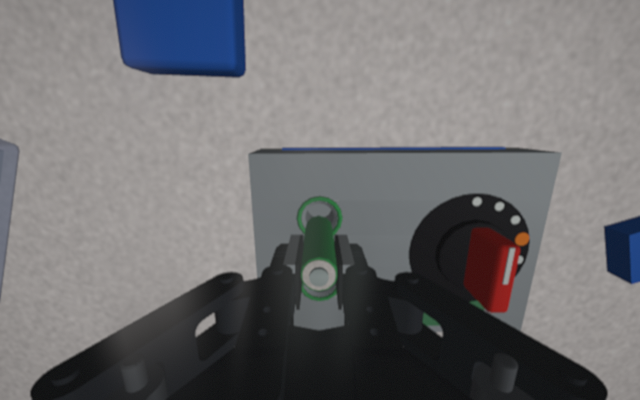

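w4 shows the cell upright in the fingers with its top at (319,275). Bore 0's collar is centred near (320,215) and is partly hidden by the cell.

Run:
```python
from h import *
d=np.load("w4.npz");e=(camera_info("wrist"),d["R"],d["o"]);im=cv2.imread("pics/w4.png")
m=cv2.inRange(cv2.cvtColor(im,cv2.COLOR_BGR2HSV),(45,60,40),(85,255,255))[190:222,290:350]
p=cv2.findNonZero(m).reshape(-1,2)+[290,190]
print(p.min(0),p.max(0))
u0=p[:,0].min();u1=p[:,0].max()+1;v0=p[:,1].min()
a=cast(e,((u0+u1)/2,v0),.045);b=cast(e,(u0,215),.045);c2=cast(e,(u1,215),.045);print("ring front",a,"sides",b,c2)
print("ctr est",a[0]+abs(c2[1]-b[1])/2,(b[1]+c2[1])/2)
print("cell top",cast(e,(319,275),.128), "tcp",arm.read_tool_pos())
c,R,o=e
for X in((.5045,-.2062,.063),(.4952,-.2062,.063)):
    q=R.T@(np.array(X)-o);print("pred cell bottom px",c["cx"]+c["fx"]*q[0]/q[2],c["cy"]+c["fy"]*q[1]/q[2])
```

```text
[297 197] [342 221]
ring front [ 0.48815044 -0.20573164  0.045     ] sides [ 0.5020202  -0.22285773  0.045     ] [ 0.50201499 -0.18856775  0.045     ]
ctr est 0.5052954324722573 -0.205712740839534
cell top [ 0.5033208 -0.2065537  0.128    ] tcp [ 0.50437646 -0.20628101  0.17093338]
pred cell bottom px 319.404637676313 226.73875175313057
pred cell bottom px 319.41624499386336 213.82747052704323
```

The bore centre and the cell agree to about 1 mm, so I'll insert with force checks.

```bash
cat >> h.py <<'E'
def insert(x,y):
    arm.line_to([x,y,.165],.1)
    for z in (.150,.135,.1225,.1205):
        arm.line_to([x,y,z],.06); st(f"z{z}")
        if arm.read_ft_force()[2]>12: print("contact stop"); return False
    return True
E
python3 - <<'E'
from h import *
if insert(.505,-.206):
    arm.move_gripper(0.5); st("open"); arm.line_to([.505,-.206,.19],.15); st("up")
    e=ext("wrist"); im=snapshot("wrist"); cv2.imwrite("pics/w5.png",im); print(top(im,e,(.5045,-.206),.078))
E
```

```text
z0.15 [ 0.5047 -0.2059  0.1494] f [-0.3  0.2  0.3] op 0.205 ff 39.5 t 9.9
z0.135 [ 0.5049 -0.2059  0.1345] f [0.9 0.3 0.2] op 0.202 ff 39.5 t 10.3
z0.1225 [ 0.505  -0.2059  0.1221] f [ 0.1 -0.1 -0.6] op 0.202 ff 39.5 t 10.66
z0.1205 [ 0.5055 -0.2059  0.1211] f [-1.   0.7  5.6] op 0.202 ff 39.8 t 10.91
open [ 0.5049 -0.206   0.1203] f [ 0.5  0.3 -0.9] op 0.5 ff 0.0 t 11.28
up [ 0.5045 -0.2062  0.1895] f [-0.6  0.4 -1.7] op 0.504 ff 0.0 t 11.89
(array([319.5, 225.5]), array([318.9, 226.1]), [6, 8, 23, 21, 361], array([ 0.5049, -0.2065,  0.078 ]))
```

Cell_a is home: contact came at the expected depth and its top is where expected. Next is cell_b.

Run:
```python
from h import *
arm.line_to([.505,-.206,.25],.2); arm.movep([.5269,.1369,.23],down(np.deg2rad(109))); arm.move_gripper(1.0)
pick(.5269,.1369,np.deg2rad(109))
arm.movep([.5588,-.206,.25],down(np.pi)); arm.line_to([.5588,-.206,.17],.15); arm.pause(.2); st("hover")
e=ext("wrist"); im=snapshot("wrist"); cv2.imwrite("pics/w6.png",im); print(top(im,e,(.5588,-.206),.128))
```

```text
at [0.5274 0.1371 0.1149] f [ 0.2 -0.5  0.1] op 0.998 ff 0.0 t 15.62
grip [0.5269 0.1369 0.1141] f [ 0.7 -0.4  1.2] op 0.2 ff 39.0 t 16.25
up [0.5262 0.1365 0.2489] f [ 0.2  0.4 -0.7] op 0.197 ff 39.3 t 17.08
hover [ 0.5595 -0.206   0.1712] f [-0.2 -0.7 -0.7] op 0.199 ff 39.2 t 19.43
(array([319.7, 275.9]), array([318.6, 278.3]), [0, 2, 34, 34, 986], array([ 0.5601, -0.2065,  0.128 ]))
```

View pics/w6.png

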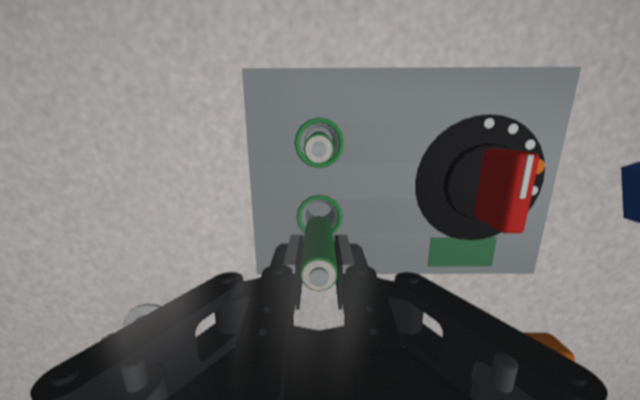

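w6 shows cell_a standing in bore 0, with its top at (319,149). Cell_b is above bore 1, whose collar is near (320,215), in the same geometry as the first insertion. The knob is still at rest.

Run:
```python
from h import *
if insert(.5592,-.206):
    arm.move_gripper(0.5); st("open"); arm.line_to([.5592,-.206,.20],.15); arm.pause(.15)
    e=ext("wrist"); im=snapshot("wrist"); print(top(im,e,(.5592,-.206),.078),top(im,e,(.505,-.206),.078))
    arm.line_to([.5315,-.091,.215],.2); arm.move_gripper(1.0); arm.pause(.1)
    e=ext("wrist"); im=snapshot("wrist"); cv2.imwrite("pics/w7.png",im)
    for a in blobs(im,(0,120,60),(6,255,255),80): print("red",a)
    hsv=cv2.cvtColor(im,cv2.COLOR_BGR2HSV); m=cv2.inRange(hsv,(0,120,60),(6,255,255))
    c=max(cv2.findContours(m,0,1)[0],key=cv2.contourArea); r=cv2.minAreaRect(c); print(r); print([cast(e,p,.089).round(4).tolist() for p in cv2.boxPoints(r)])
    st()
```

```text
z0.15 [ 0.5588 -0.206   0.1492] f [-0.3 -0.1 -0.4] op 0.205 ff 40.2 t 20.12
z0.135 [ 0.5591 -0.206   0.1344] f [ 0.2 -0.7 -0.2] op 0.201 ff 40.2 t 20.52
z0.1225 [ 0.5593 -0.206   0.1221] f [-1.   0.7 -0.9] op 0.205 ff 40.1 t 20.88
z0.1205 [ 0.5596 -0.206   0.1211] f [-1.3  0.2  3.5] op 0.201 ff 40.5 t 21.13
open [ 0.5592 -0.206   0.1203] f [ 0.3 -0.3 -0.8] op 0.503 ff 0.0 t 21.5
(array([319.2, 222.4]), array([318.3, 222.1]), [7, 8, 22, 21, 348], array([ 0.559 , -0.2066,  0.078 ])) (array([319.3, 146.9]), array([318.3, 147.7]), [6, 7, 23, 24, 432], array([ 0.5055, -0.2067,  0.078 ]))
red (984, [319.5, 214.4], [310, 179, 19, 67])
((318.9999694824219, 211.99996948242188), (65.99998474121094, 17.999996185302734), 90.0)
[[0.5015, -0.0977, 0.089], [0.5015, -0.0848, 0.089], [0.553, -0.0843, 0.089], [0.553, -0.0981, 0.089]]
 [ 0.5315 -0.091   0.215 ] f [ 0.3  1.4 -0.3] op 0.997 ff 0.0 t 23.78
```

View pics/w7.png

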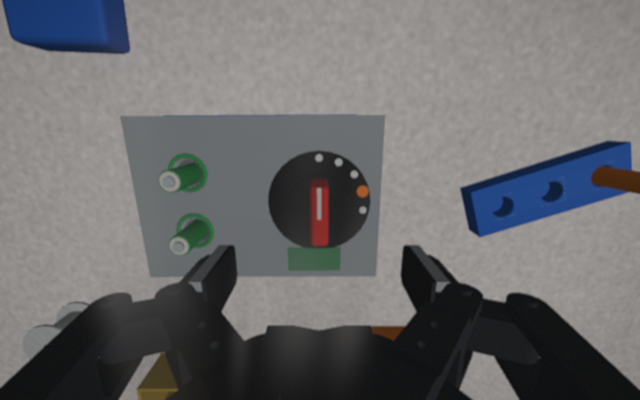

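w7 shows both cells seated, with tops at (172,181) and (179,245). The knob bar is centred at (319,212) and aligned with the fingers, and the orange dot is at (362,191). Next I'll grip the knob and turn it in small steps while logging the wrist moment.

Run:
```python
from h import *
x,y,z=.5317,-.0912,.133
arm.line_to([x,y,z],.12); arm.pause(.2); st("at")
arm.move_gripper(0.0,90); st("grip")
def yaw(): 
    m=Ro.from_quat(arm.read_eef_rot()).as_matrix(); return np.degrees(np.arctan2(m[1,0],m[0,0]))%360
for a in range(4,69,4):
    arm.movep([x,y,z],down(np.pi-np.deg2rad(a)))
    print(a,round(180-yaw(),1),"Mz",np.round(arm.read_wrist_torque()[2],3),"op",round(arm.read_opening(),3))
arm.pause(.2); print(180-yaw(),np.round(arm.read_wrist_torque(),3)); st("end")
cv2.imwrite("pics/w8.png",snapshot("wrist")); im=snapshot("scene"); cv2.imwrite("pics/s8.png",cv2.resize(im[150:235,220:330],None,fx=6,fy=6,interpolation=2))
```

```text
at [ 0.5321 -0.0912  0.1338] f [-0.6 -0.1  1. ] op 1.0 ff 0.0 t 24.82
grip [ 0.5317 -0.0909  0.1332] f [-0.4  0.7  2.9] op 0.147 ff 88.2 t 25.48
4 3.9 Mz 0.16 op 0.149
8 7.8 Mz 0.126 op 0.146
12 11.8 Mz 0.058 op 0.147
16 15.8 Mz 0.067 op 0.149
20 19.8 Mz 0.029 op 0.148
24 23.8 Mz 0.084 op 0.148
28 27.7 Mz 0.16 op 0.148
32 31.7 Mz 0.185 op 0.153
36 35.8 Mz 0.114 op 0.147
40 39.8 Mz 0.109 op 0.147
44 43.8 Mz 0.027 op 0.148
48 47.8 Mz 0.094 op 0.142
52 51.8 Mz 0.167 op 0.152
56 55.7 Mz 0.207 op 0.145
60 59.7 Mz 0.234 op 0.144
64 63.8 Mz 0.191 op 0.146
68 67.8 Mz 0.098 op 0.149
67.77143066242287 [-0.011  0.56   0.082]
end [ 0.5312 -0.0917  0.1332] f [-2.5  0.5  7. ] op 0.15 ff 88.9 t 29.93
```

View pics/w8.png

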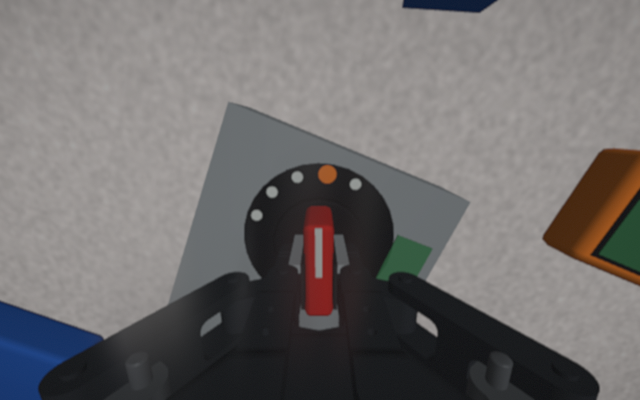

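w8 shows the bar held square in the pads at (319,240), with the orange dot at (327,174) just to its right. The torque ripple shows two clicks passed and the third easing, so about 7° remain.

Run:
```python
from h import *
x,y,z=.5317,-.0912,.133
for a in (70,72,74,75):
    arm.movep([x,y,z],down(np.pi-np.deg2rad(a))); print(a,np.round(arm.read_wrist_torque()[2],3))
arm.pause(.5); st("hold"); m=Ro.from_quat(arm.read_eef_rot()).as_matrix(); print(180-np.degrees(np.arctan2(m[1,0],m[0,0]))%360, np.abs(arm.read_dq()).max())
im=snapshot("wrist"); cv2.imwrite("pics/w9.png",im)
```

```text
70 0.083
72 0.091
74 0.139
75 0.199
hold [ 0.5311 -0.0918  0.1332] f [-3.2 -0.2  7.3] op 0.148 ff 89.0 t 31.52
74.74785965465429 0.001132004533345374
```

View pics/w9.png

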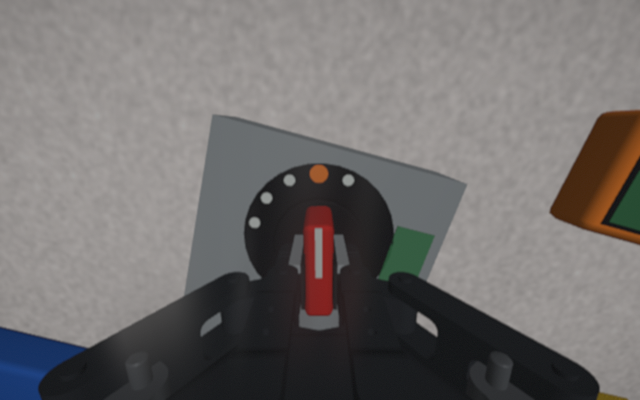

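w9 shows the white line at x=319, pointing at the orange dot at (319,174). The knob is at the third stop and held still.

Run:
```python
from h import *
print(ticket.finish_job())
```

```text
the job is handed in; nothing more can be done
None
```

I handed the job in after about 31.5 s on the robot clock, with both green cells home in the tester bores and the knob gripped and still at the third stop (about 74.7° by the tool angle); no verdict came back.

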